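Find the rocking corner of the bench scale and shim it

ROBOT

A 7-joint arm with a two-finger parallel gripper is mounted at the origin on the work surface. World frame = base frame: x ahead of the robot, y to its left, z up, the work surface at z = 0. Lengths are in m, angles in rad, forces in N, time in s.
With the tool pointing down it reaches from about 0.425 to 0.825 m from the base axis. Payload 3.6 kg.
Tool frame: the origin (TCP) lies where the fingers leave the gripper's body, on its centre line; the fingertips stand 73 mm ahead of it and the grasp point (between the pads) lies 54 mm ahead of it; z points along the fingers, y is the line along which they close (so a half turn about z gives the same grasp; the last joint's range is limited). The gripper opens to 85 mm and grips with 20 to 120 N. Pads are 22 mm wide; open, the fingers measure 114 mm over their backs; the gripper's body (76 mm by 85 mm) begins 54 mm behind the grasp point. The pads swing forward as they close: fully open they stand 13 mm farther back than shut.
Start: joints at [1.147, 0.615, -0.013, 1.423, 0.008, 1.103, -0.04], TCP at [0.251, -0.599, 0.304] pointing down, gripper open.
Joint ranges: [-3.12, 3.12], [-0.3, 2.06], [-1.34, 1.32], [0.26, 2.42], [-1.36, 4.5], [0.01, 1.98], [-2.84, 2.84]. Speed limits (rad/s): [2.79, 2.79, 3.14, 3.14, 3.14, 3.14, 3.14].

INTERFACE

Orientations are given as a unit quaternion [x, y, z, w].
In Python, from station import arm, snapshot, camera_info, ticket gives the robot as it stands. Calls block until the motion is done:
- arm.movep(position, orientation): joint-space move of the TCP to a pose.
- arm.line_to(position, velocity=0.15, ori=None): straight line of the TCP; ori=None keeps the orientation; velocity is the mean speed in m/s.
- arm.move_j(angles): joint-space move.
- arm.move_gripper(opening, effort=None): opening from 0.0 (shut) to 1.0 (fully open); effort is the grip in N (None keeps the last); returns when the fingers have stopped.
- arm.pause(seconds).
- arm.ik(position, orientation): joint angles nearest the present ones, or None.
- snapshot(name): name is "scene" or "top" or "wrist"; returns the picture (384x512x3 uint8, blue, green, red); there is no depth.
- camera_info(name): a dict with "fx", "fy", "cx", "cy" (pixels), "R" (3x3) and "t" (3): a world point X has camera coordinates R X + t; the wrist camera has in their place "T_tool_cam" (4x4, takes a point from camera to tool coordinates, whose origin is the TCP and whose axes are the flange's). Camera axes: x right, y down, z forward; pixel columns grow to the right and rows downward; lengths in m; the calibration is good to about 2 mm. A picture is of the moment at which its call begins: read the wrist's pose just before it. camera_info takes no time and is no camera call.
A pose or a line that the arm cannot do raises arm.MotionError and nothing moves.
- ticket.finish_job(): hands the job in; it is judged then, once.
Readings, each from a call of its own:
- arm.read_time(): time.
- arm.read_joint_positions(): joint angles.
- arm.read_dq(): joint speeds.
- arm.read_effort(): joint torques, N m.
- arm.read_tool_pos(): TCP position.
- arm.read_eef_rot(): TCP orientation.
- arm.read_ft_force(): force on the tool from outside, world axes, zero at the start.
- arm.read_wrist_torque(): the same for the moment, N m.
- arm.read_opening(): opening from 0.0 (shut) to 1.0 (fully open).
- arm.read_finger_force(): force on a finger pad.
Only numpy, scipy, OpenCV 4.12 (cv2) and the standard library are available. Lean on these libraries where they do the work, as an engineer would, in place of code of your own. Each camera call takes 0.05 s, during which the arm holds its last target. There are 200 camera calls.

TASK

The small bench scale rocks because one of its four feet stands on no pad: press its corners down gently in turn to find the one that dips. Then slide the orange wedge in under that foot, just until it is snug and the scale sits level and steady, let go of it, and press that corner again to confirm that it no longer gives. Do not press or push hard, do not shove the scale out of its place, and leave the other things alone.

Things in the scene. Friction and masses are not known exactly. Their poses are not given: they have to be found in the camera images.
- plate: fixed dark steel levelling plate, 240 (its x) x 320 (its y) x 12 mm, flat on the table; origin at the centre of its underside, z up. The scale stands on its middle. Hidden under three of the scale's feet lie black pads, 26 mm square and 6 mm thick, stuck to the plate; under the fourth foot the plate is bare, so that foot hangs 6 mm above it. Which foot it is differs from run to run.
- scale: loose grey bench scale, 1.2 to 1.9 kg, 160 x 160 mm, 42 mm from the soles of its feet to its pan; origin at the centre of the plane of its soles (at rest 18 mm above the table), z up. A black display, 90 mm wide, sticks out 25 mm at the middle of its -x side. Four square black feet, 16 x 16 mm and 14 mm high, are centred at x = +-58, y = +-58 mm under the body.
- pan (a point): centre of the scale's flat aluminium pan (152 mm square). Pressed above the unpadded foot the scale tips with 2 to 4 N, that corner sinking about 6 mm until its foot meets the plate, and it returns to level when let go; above the others it is firm (closed fingertips stop on the pan, 60 mm above the table); at rest it looks level. Over 30 N on the scale is too hard.
- wedge: loose orange plastic wedge, 50 g, 24 mm wide, lying flat, tip along its +x. Origin on its underside below the middle of its upright grip tab (24 mm along x, 12 mm thick along y, 11 to 49 mm above the underside). 11 mm high from x = -15 to 15 mm; from there its top slopes straight down, 1 in 5, to the tip.
- wedge_tip (a point): the wedge's tip, 60 mm ahead of the middle of the tab, 1 mm above the underside; the tip is about 2 mm high, so a 6 mm gap is filled about 20 mm behind it. Snug, the wedge holds by friction; lying free on the plate it is snug at a push of 3 to 6 N; pushed harder it shoves or lifts the scale.
- tape: bystander: yellow tape ring, 76 mm across, 30 mm high; origin at the centre of its underside
- carton: bystander: cardboard box 60 x 90 x 50 mm; origin at the centre of its underside
- charger: bystander: white plug charger 45 x 42 x 28 mm; origin at the centre of its underside
Mind the look-alikes: they are no part of the job. There is more than one size of the scale; the one meant has the size given above.

How it is judged:
On the way, in this order (a step that is already met when the one before it is completed fails the run):
1. the corner that rocks has been pressed down, so that the scale tips (over 0.03 rad) (angle between scale's own z axis and vertical above 0.03 rad and contact force between the fingers and scale above 1 N and contact force between wedge and scale below 0.05 N), for 0.1 s.
2. the wedge bears against the scale's foot, is let go, and the scale is level within 0.015 rad (contact force between wedge and scale above 0.2 N and not (contact force between the fingers and wedge above 0.05 N) and angle between scale's own z axis and vertical below 0.015 rad and contact force between the fingers and scale below 0.05 N), for 0.2 s.
3. the shimmed corner has been pressed again with over 3 N, above the wedge, for 0.2 s while the scale stayed level within 0.02 rad (contact force between the fingers and scale above 3 N and horizontal distance between the grasp point and wedge_tip below 0.06 m and contact force between wedge and scale above 1 N and angle between scale's own z axis and vertical below 0.02 rad), for 0.2 s.
At the end, for the whole second after the job is handed in: The scale stands still and level (within 0.015 rad) within 8 mm of where it was, the released wedge lies between the plate and the scale's unpadded foot and bears load (over 0.2 N) (angle between scale's own z axis and vertical below 0.015 rad and contact force between wedge and scale above 0.2 N and contact force between wedge and plate above 0.2 N and distance of scale from where it was at the start of the episode below 0.008 m and linear speed of each of scale, wedge below 0.01 m/s); the robot touches nothing.
It fails at once if the fingers press or push the scale with over 30 N (contact force between the fingers and scale above 30 N).
It fails at once if the scale is shoved over 10 mm from its place (distance of scale from where it was at the start of the episode above 0.01 m).
It fails at once if the tape is moved over 20 mm (distance of tape from where it was at the start of the episode above 0.02 m).
It fails at once if the carton is moved over 20 mm (distance of carton from where it was at the start of the episode above 0.02 m).
It fails at once if the charger is moved over 20 mm (distance of charger from where it was at the start of the episode above 0.02 m).
It also fails if it takes over 72 s, if anything falls off the work surface, if the arm or the gripper's body presses on something with over 40 N, if the wrist force passes 120 N, or if a joint passes its speed limit or range.

## Working session

There is one attempt and no reset: what is moved stays moved. The work goes in short steps, each a Python script; the robot and the scene stay as the last script left them, time stands still between calls to the robot, and variables do not carry over. Pictures are saved under pics/ and viewed, at most 10 in all, crops included, and the job is handed in when it is done.

```bash
mkdir -p pics; ls; python3 - <<'E'
from station import arm, snapshot, camera_info
import cv2, numpy as np
for n in ["scene","top"]:
    im=snapshot(n); cv2.imwrite(f"pics/{n}0.png",im)
    c=camera_info(n); print(n,c)
print(camera_info("wrist"))
print(arm.read_eef_rot(),arm.read_tool_pos(),arm.read_time())
E
```

```text
pics
scene {'fx': 427.014721659682, 'fy': 427.014721659682, 'cx': 253.07761700196588, 'cy': 188.93759762861433, 'R': array([[-0.26471322,  0.96432534,  0.00188629],
       [ 0.774786  ,  0.21384729, -0.59495881],
       [-0.57413723, -0.156032  , -0.80375398]]), 't': array([ 0.1443496 , -0.34598421,  1.62245733])}
top {'fx': 367.09622950523635, 'fy': 367.09622950523635, 'cx': 253.87693120811036, 'cy': 190.70278707846853, 'R': array([[-0.01727527, -0.99976771, -0.01288763],
       [-0.9907569 ,  0.01885121, -0.13433315],
       [ 0.13454489,  0.01044787, -0.99085242]]), 't': array([0.01143857, 0.50253956, 0.96189758])}
{'fx': 313.70727499252035, 'fy': 313.70727499252035, 'cx': 255.88982153452534, 'cy': 198.09076542922915, 'T_tool_cam': array([[-1.59161372e-03, -9.52919826e-01, -3.03218192e-01,
         7.83943620e-02],
       [ 9.99998646e-01, -1.64376902e-03, -8.32122534e-05,
         3.98316701e-04],
       [-4.19126065e-04, -3.03217913e-01,  9.52921152e-01,
        -6.97709684e-02],
       [ 0.00000000e+00,  0.00000000e+00,  0.00000000e+00,
         1.00000000e+00]])}
[ 9.80379020e-01  1.97118182e-01 -2.51588471e-04 -1.15617935e-03] [ 0.25100377 -0.59899753  0.30284769] 0.1
```

View pics/top0.png

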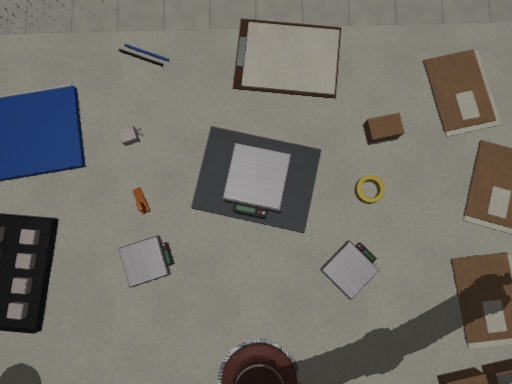

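View pics/scene0.png

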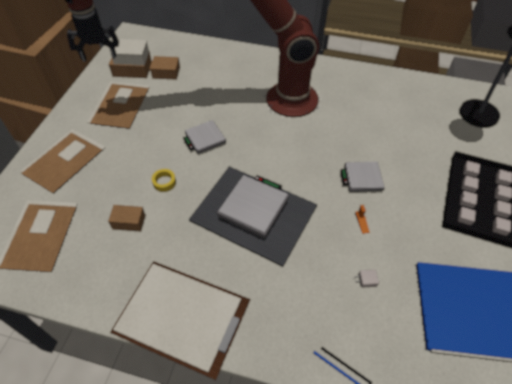

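The top view shows the plate with the scale (pan centre about (258,177), display below it at (250,210)) and the wedge at about (141,201). The two small scales at (145,261) and (350,270) are the look-alikes. Next I measure.

```bash
cat > h.py <<'E'
import cv2, numpy as np
from station import arm, snapshot, camera_info
from scipy.spatial.transform import Rotation as Ro
def ray(uv,c,z,Rt=None):
    """pixels -> world points on plane z"""
    R,t=(c["R"],c["t"]) if Rt is None else Rt
    uv=np.atleast_2d(uv).astype(float)
    d=np.c_[(uv[:,0]-c["cx"])/c["fx"],(uv[:,1]-c["cy"])/c["fy"],np.ones(len(uv))]@R
    o=-R.T@t
    return o+d*((z-o[2])/d[:,2])[:,None]
def wristcam():
    c=camera_info("wrist"); T=np.eye(4)
    T[:3,:3]=Ro.from_quat(arm.read_eef_rot()).as_matrix(); T[:3,3]=arm.read_tool_pos()
    W=T@c["T_tool_cam"]; R=W[:3,:3].T
    c["R"]=R; c["t"]=-R@W[:3,3]; return c
def blob(mask,near=None,amin=30):
    cs=[k for k in cv2.findContours(mask.astype(np.uint8),0,cv2.CHAIN_APPROX_NONE)[0] if cv2.contourArea(k)>amin]
    if near is None: return max(cs,key=cv2.contourArea)
    return min(cs,key=lambda k:-cv2.pointPolygonTest(k,tuple(map(float,near)),True))
def orange(im):
    h=cv2.cvtColor(im,cv2.COLOR_BGR2HSV)
    return (h[...,0]>3)&(h[...,0]<16)&(h[...,1]>180)&(h[...,2]>60)
def quat(yaw):  # tool down, tool x at angle yaw in world
    return (Ro.from_euler('z',yaw)*Ro.from_euler('x',np.pi)).as_quat()
E
python3 - <<'E'
from h import *
im=cv2.imread("pics/top0.png"); c=camera_info("top")
g=im.max(2).astype(int)
pan=blob((g>115),(258,177)) if False else None
roi=np.zeros(g.shape,bool); roi[120:240,185:330]=1
h=cv2.cvtColor(im,cv2.COLOR_BGR2HSV)
print("greys",[im[y,x].tolist() for x,y in [(205,195),(258,177),(180,240),(250,210)]])
for n,m,z in [("pan",(g>110)&roi,.06),("plate",(g<90)&roi,.012)]:
    b=blob(m,(258,177) if n=="pan" else None)
    r=cv2.minAreaRect(b); bx=ray(cv2.boxPoints(r),c,z)
    w=ray(b[:,0],c,z)[:,:2].astype(np.float32)
    print(n,r,cv2.minAreaRect(w*1000))
for n in ["top","scene"]:
    im=cv2.imread(f"pics/{n}0.png"); c=camera_info(n); m=orange(im)
    b=blob(m,(141,200) if n=="top" else (363,218),5); print(n,cv2.boundingRect(b),cv2.contourArea(b))
    print(ray(cv2.boxPoints(cv2.minAreaRect(b)),c,.006).round(3))
    x,y,w,hh=cv2.boundingRect(b)
    cv2.imwrite(f"pics/w_{n}.png",cv2.resize(im[y-10:y+hh+10,x-10:x+w+10],None,fx=8,fy=8,interpolation=cv2.INTER_CUBIC))
a=cv2.imread("pics/w_top.png");b=cv2.imread("pics/w_scene.png")
H=max(a.shape[0],b.shape[0]); cv2.imwrite("pics/w.png",np.hstack([cv2.copyMakeBorder(k,0,H-k.shape[0],0,0,0) for k in (a,b)]))
E
```

```text
greys [[63, 61, 60], [150, 150, 152], [122, 132, 134], [84, 109, 79]]
pan ((257.0, 179.5), (119.0, 144.0), 90.0) ((532.1005859375, -5.78973388671875), (390.49981689453125, 320.75701904296875), 88.76124572753906)
plate ((256.16748046875, 178.72540283203125), (115.44054412841797, 85.6162109375), 12.200469017028809) ((540.7577514648438, -4.5150604248046875), (318.3333740234375, 240.6215362548828), 76.56511688232422)
top (134, 188, 11, 16) 82.5
[[0.514 0.342 0.006]
 [0.521 0.323 0.006]
 [0.481 0.307 0.006]
 [0.474 0.325 0.006]]
scene (357, 207, 10, 25) 83.5
[[0.443 0.301 0.006]
 [0.434 0.32  0.006]
 [0.517 0.341 0.006]
 [0.526 0.322 0.006]]
```

View pics/w.png

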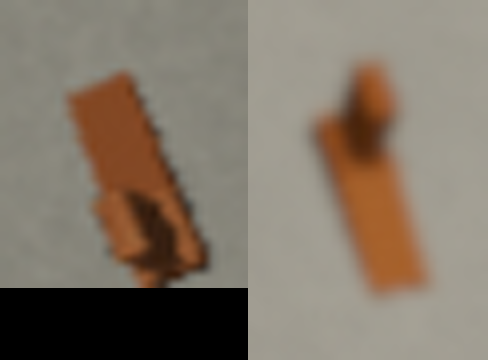

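The tip points to +x and slightly +y (top view: tip end near (136,189), tab near the lower end). Moving now: wrist close-ups over the scale and then the wedge.

```bash
python3 - <<'E'
from h import *
im=cv2.imread("pics/top0.png"); c=camera_info("top")
pl=np.zeros(im.shape[:2],np.uint8); cv2.fillPoly(pl,[cv2.boxPoints(((256.2,178.7),(108,79),12.2)).astype(int)],1)
b=blob((im.max(2)>115)&(pl>0))
print("top pan",cv2.minAreaRect(ray(b[:,0],c,.06)[:,:2].astype(np.float32)*1000))
for n,p,y in [("s",(.50,.0,.30),0),("w",(.47,.31,.26),.4)]:
    for q in (quat(y),quat(y+np.pi)):
        j=arm.ik(list(p),list(q)); print(n,None if j is None else np.round(j,2))
for yaw in (0,np.pi):
    try: arm.movep([.54,-.005,.28],list(quat(yaw))); break
    except arm.MotionError as e: print(e)
print(yaw,arm.read_time())
cw=wristcam(); im=snapshot("wrist"); np.save("cw1.npy",np.r_[cw["R"],[cw["t"]]]); cv2.imwrite("pics/wr1.png",im)
arm.movep([.49,.32,.22],list(quat(.4+yaw)))
cw=wristcam(); im2=snapshot("wrist"); np.save("cw2.npy",np.r_[cw["R"],[cw["t"]]]); cv2.imwrite("pics/wr2.png",im2)
print(arm.read_time(),arm.read_joint_positions(),arm.read_ft_force())
cv2.imwrite("pics/both.png",cv2.resize(np.hstack([im,im2]),(800,300)))
E
```

```text
top pan ((540.3427734375, -6.007652282714844), (151.27874755859375, 150.16201782226562), 77.22708129882812)
s [ 0.05  0.39 -0.13  1.85  0.06  0.9  -1.68]
s [ 0.5   0.49 -0.81  1.84  0.42  0.99  1.09]
w [-0.29  0.58 -0.53  1.73  0.35  0.93 -2.12]
w [ 0.02  0.79 -1.15  1.72  0.78  1.17  0.62]
0 2.4583
3.825 [-0.4933355   0.61186558 -0.18856804  1.71410341  0.14928115  0.82938115
 -1.92455345] [ 0.08803885 -0.50464058 -0.42252586]
```

View pics/both.png

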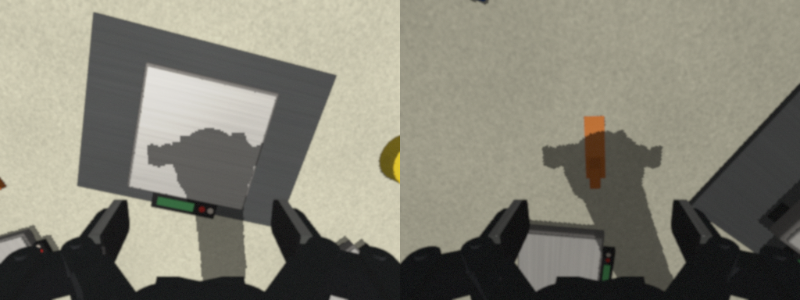

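The left view shows the scale on the plate, display at about (235,262) full-res. The right view shows the wedge with its tip edge at about (250,149) full-res, bending slightly, and tab end near (250,238).

```bash
python3 - <<'E'
from h import *
def load(i):
    c=camera_info("wrist"); a=np.load(f"cw{i}.npy"); c["R"],c["t"]=a[:3],a[3]; return c
im=cv2.imread("pics/wr2.png"); c=load(2)
h=cv2.cvtColor(im,cv2.COLOR_BGR2HSV)
m=(h[...,0]>2)&(h[...,0]<18)&(h[...,1]>140); m[:100]=0;m[300:]=0
b=blob(m,(250,190)); print(cv2.boundingRect(b))
L=[]
for r in range(*[cv2.boundingRect(b)[1],sum(cv2.boundingRect(b)[1::2])],6):
    x=np.where(m[r,200:300])[0]+200
    p=ray([[x[0]-.5,r],[x[-1]+.5,r]],c,.006); print(r,x[0],x[-1],p[:,:2].round(4).tolist(), round(np.linalg.norm(p[0]-p[1])*1000,1))
im=cv2.imread("pics/wr1.png"); c=load(1)
h=cv2.cvtColor(im,cv2.COLOR_BGR2HSV)
# pan corners by brightness incl. shadow is hard: use corners read by goodFeatures near the viewed corners
g=cv2.cvtColor(im,cv2.COLOR_BGR2GRAY)
p=np.array([[188,83],[354,121],[167,238]],np.float32).reshape(-1,1,2)
p=cv2.cornerSubPix(g,p,(6,6),(-1,-1),(3,50,.01)); print(p[:,0],ray(p[:,0],c,.06).round(4))
w=ray(p[:,0],c,.06)[:,:2]; print("centre",(w[1]+w[2])/2, "sides",np.linalg.norm(w[0]-w[1]),np.linalg.norm(w[0]-w[2]),np.degrees(np.arctan2(*(w[0]-w[2])[::-1])))
E
```

```text
(236, 149, 27, 92)
149 246 259 [[0.5202, 0.3391], [0.5251, 0.3274]] 12.7
155 236 260 [[0.5117, 0.3454], [0.5204, 0.3244]] 22.8
161 237 260 [[0.5069, 0.3425], [0.5153, 0.3223]] 22.0
167 237 260 [[0.5017, 0.3405], [0.5102, 0.3201]] 22.1
173 237 260 [[0.4964, 0.3384], [0.505, 0.3179]] 22.2
179 237 260 [[0.4911, 0.3363], [0.4997, 0.3157]] 22.4
185 238 260 [[0.4861, 0.3333], [0.4944, 0.3134]] 21.6
191 238 261 [[0.4806, 0.3312], [0.4893, 0.3103]] 22.6
197 238 261 [[0.4751, 0.329], [0.4839, 0.308]] 22.8
203 238 261 [[0.4695, 0.3268], [0.4783, 0.3056]] 22.9
209 238 261 [[0.4639, 0.3245], [0.4727, 0.3032]] 23.0
215 238 261 [[0.4582, 0.3223], [0.4671, 0.3009]] 23.2
221 239 262 [[0.4527, 0.3191], [0.4617, 0.2975]] 23.3
227 240 259 [[0.4473, 0.3158], [0.4548, 0.2978]] 19.6
233 243 255 [[0.4425, 0.3108], [0.4474, 0.2989]] 12.8
239 244 255 [[0.4368, 0.3074], [0.4414, 0.2965]] 11.9
[[187.84341   83.043686]
 [354.1681   122.438576]
 [164.88058  238.11833 ]] [[ 0.6315  0.0523  0.06  ]
 [ 0.5976 -0.0952  0.06  ]
 [ 0.4845  0.0857  0.06  ]]
centre [ 0.54103889 -0.00476192] sides 0.15129381223658833 0.15078177149067468 -12.787860283084305
```

```bash
cat >> h.py <<'E'
SC=np.array([.5407,-.0054]); SY=np.radians(-12.8)
def s2w(x,y):
    return SC+np.array([[np.cos(SY),-np.sin(SY)],[np.sin(SY),np.cos(SY)]])@[x,y]
def fz0(): return np.mean([arm.read_ft_force() for _ in range(3)],0)
def press(p,fmax=5.,sink=.0050,hold=.2,step=.0005):
    f0=fz0(); z=.138; zc=None; arm.line_to([*p,z],.08); f0=fz0(); log=[]
    while z>.122:
        z-=step; arm.line_to([*p,z],.02)
        f=(np.array(arm.read_ft_force())-f0)[2]; zz=arm.read_tool_pos()[2]
        log.append((round(zz*1000-73,1),round(f,1)))
        if zc is None and f>1: zc=zz
        if f>fmax or (zc and zc-zz>sink): break
    if hold: arm.pause(hold)
    log.append("hold %.1f"%(np.array(arm.read_ft_force())-f0)[2])
    return zc,zz,f,log
E
python3 - <<'E'
from h import *
arm.move_gripper(0.0)
q=list(quat(0))
for s in [(-1,1),(1,1),(1,-1),(-1,-1)]:
    p=s2w(60*s[0]/1000,60*s[1]/1000)
    arm.movep([*p,.155],q)
    r=press(p); print(s,arm.read_time(),r[:3],r[3][-9:])
    arm.line_to([*p,.155],.15)
    if r[0] and r[0]-r[1]>.003: break
print(arm.read_time())
E
```

```text
(-1, 1) 9.1833 (np.float64(0.13271052530909566), np.float64(0.132664553623967), np.float64(7.30130308906076)) [(np.float64(62.5), np.float64(0.4)), (np.float64(62.0), np.float64(-0.6)), (np.float64(61.5), np.float64(0.1)), (np.float64(61.0), np.float64(0.4)), (np.float64(60.5), np.float64(0.1)), (np.float64(60.0), np.float64(-0.1)), (np.float64(59.7), np.float64(3.3)), (np.float64(59.7), np.float64(7.3)), 'hold 5.2']
(1, 1) 16.3417 (np.float64(0.13175736517637013), np.float64(0.1273724076277119), np.float64(7.850423314842093)) [(np.float64(57.1), np.float64(1.8)), (np.float64(56.5), np.float64(2.3)), (np.float64(55.9), np.float64(2.2)), (np.float64(55.4), np.float64(2.5)), (np.float64(55.0), np.float64(2.3)), (np.float64(54.6), np.float64(2.6)), (np.float64(54.5), np.float64(5.0)), (np.float64(54.4), np.float64(7.9)), 'hold 7.7']
16.6833
```

The rocking corner is (+x,+y): it sank about 5 mm at about 2.3 N and then stopped. Next I grasp the wedge.

```bash
python3 - <<'E'
from h import *
wy=np.radians(24.1); tab=np.array([.4642,.3122]); q=list(quat(wy))
arm.move_gripper(1.0) 
arm.movep([*tab,.16],q); arm.line_to([*tab,.089],.15)
arm.move_gripper(0.0,30); print("open",arm.read_opening(),arm.read_finger_force())
arm.line_to([*tab,.17],.2)
iy=SY-np.pi/2
arm.movep([*s2w(.058,.152),.17],list(quat(iy)))
cw=wristcam(); im=snapshot("wrist"); cv2.imwrite("pics/wr3.png",im); np.save("cw3.npy",np.r_[cw["R"],[cw["t"]]])
print(arm.read_time(),arm.read_opening(),arm.read_tool_pos(),np.round(arm.read_joint_positions(),2),fz0())
E
```

```text
open 0.1370071697331339 31.657842993736267
21.7333 0.13954863980018725 [0.62991947 0.13049964 0.16850111] [-0.78  1.03  1.13  1.6  -1.    1.18 -2.79] [ 0.55922842 -0.18208716 -0.51208019]
```

View pics/wr3.png

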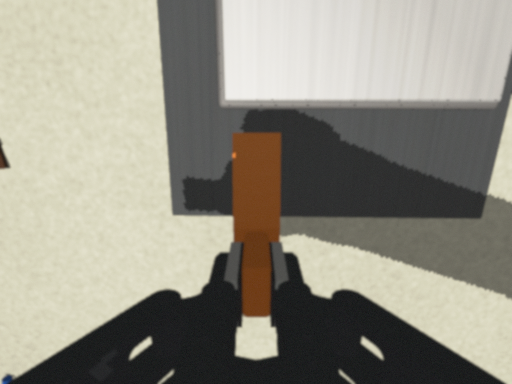

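The wedge is held straight, with its tip edge at row about 132, columns 233–281. The pan's near-left corner is at about (222,104).

```bash
python3 - <<'E'
from h import *
c=camera_info("wrist"); a=np.load("cw3.npy"); c["R"],c["t"]=a[:3],a[3]
Rz=np.array([[np.cos(SY),-np.sin(SY)],[np.sin(SY),np.cos(SY)]])
def w2s(p): return ((p[:,:2]-SC)@Rz).round(4)
print("tip",w2s(ray([[233,132],[281,132],[257,132]],c,.083)))
print("pan corner/edge",w2s(ray([[222,104],[500,104]],c,.06)))
print("tool",w2s(np.array([arm.read_tool_pos()])))
iy=quat(SY-np.pi/2)
for y in (.152,.138,.12,.105,.095): 
    for z in (.105,.2):
        j=arm.ik([*s2w(.058,y),z],list(iy)); print(y,z,None if j is None else np.round(j,2))
E
```

```text
tip [[0.0687 0.0904]
 [0.0454 0.0904]
 [0.0571 0.0904]]
pan corner/edge [[ 0.0759  0.0777]
 [-0.0756  0.0778]]
tool [[0.0569 0.1523]]
0.152 0.105 [-0.76  1.11  1.07  1.64 -1.08  1.09 -2.73]
0.152 0.2 [-0.8   1.01  1.18  1.58 -0.97  1.23 -2.8 ]
0.138 0.105 [-0.75  1.1   1.07  1.66 -1.08  1.08 -2.7 ]
0.138 0.2 [-0.78  0.99  1.16  1.6  -0.96  1.21 -2.78]
0.12 0.105 [-0.73  1.09  1.06  1.68 -1.08  1.07 -2.67]
0.12 0.2 [-0.76  0.98  1.16  1.62 -0.96  1.2  -2.75]
0.105 0.105 [-0.71  1.09  1.06  1.69 -1.08  1.06 -2.64]
0.105 0.2 [-0.74  0.98  1.16  1.63 -0.96  1.19 -2.72]
0.095 0.105 [-0.69  1.08  1.06  1.7  -1.08  1.06 -2.62]
0.095 0.2 [-0.73  0.97  1.16  1.64 -0.95  1.19 -2.7 ]
```

```bash
python3 - <<'E'
from h import *
d=np.array([np.sin(SY),-np.cos(SY)])  # push direction: scale -y
x=.058; n=-d
arm.line_to([*s2w(x,.152),.125],.15); arm.line_to([*s2w(x,.152),.105],.08)
arm.line_to([*s2w(x,.138),.105],.06)
f0=fz0(); z=.105
while z>.097:
    z-=.0005; arm.line_to([*s2w(x,.138),z],.02); f=np.array(arm.read_ft_force())-f0
    if f[2]>1.5: break
print("plate at",z,f.round(1),arm.read_time())
y=.138; log=[]; cnt=0
while y>.100:
    step=.001 if y>.114 else .0004
    y-=step; arm.line_to([*s2w(x,y),z],.03)
    f=np.mean([arm.read_ft_force() for _ in range(2)],0)-f0; fr=-(f[:2]@d)
    log.append((round(y*1000,1),round(fr,1),round(f[2],1)))
    if fr>4: break
print(log[::4],log[-6:],arm.read_time(),arm.read_tool_pos())
E
```

```text
plate at 0.10099999999999999 [-1.9  0.8  4.3] 24.9667
[(137.0, np.float64(1.9), np.float64(5.0)), (133.0, np.float64(2.6), np.float64(6.8)), (129.0, np.float64(3.6), np.float64(5.6)), (125.0, np.float64(3.0), np.float64(5.8)), (121.0, np.float64(3.8), np.float64(6.3)), (117.0, np.float64(2.4), np.float64(5.8)), (113.6, np.float64(3.4), np.float64(5.8)), (112.0, np.float64(3.1), np.float64(6.5))] [(112.8, np.float64(2.9), np.float64(5.3)), (112.4, np.float64(3.2), np.float64(6.8)), (112.0, np.float64(3.1), np.float64(6.5)), (111.6, np.float64(4.0), np.float64(5.5)), (111.2, np.float64(3.6), np.float64(6.3)), (110.8, np.float64(4.3), np.float64(5.9))] 32.9667 [0.62228978 0.09022051 0.10136693]
```

```bash
python3 - <<'E'
from h import *
d=np.array([np.sin(SY),-np.cos(SY)]); x=.058; y=.1108; z=.101
ff=lambda:np.mean([arm.read_ft_force() for _ in range(3)],0)
print(ff().round(1))
f0=np.array([.56,-.18,-.51]); z=.1016
arm.line_to([*s2w(x,y),z],.02); print(ff().round(1)-f0)
log=[]
while y>.100:
    y-=.0004; arm.line_to([*s2w(x,y),z],.03)
    f=ff()-f0; fr=-(f[:2]@d); log.append((round(y*1000,1),round(fr,1),round(f[2],1)))
    if fr>4.5: break
print(log,arm.read_time(),arm.read_tool_pos())
E
```

```text
[1.2 3.9 5.2]
[0.04 2.18 2.81]
[(110.4, np.float64(0.6), np.float64(2.7)), (110.0, np.float64(1.0), np.float64(1.0)), (109.6, np.float64(1.5), np.float64(0.4)), (109.2, np.float64(0.1), np.float64(1.0)), (108.8, np.float64(-0.6), np.float64(-0.1)), (108.4, np.float64(0.7), np.float64(-0.0)), (108.0, np.float64(-0.8), np.float64(0.3)), (107.6, np.float64(0.2), np.float64(-0.5)), (107.2, np.float64(0.9), np.float64(-0.2)), (106.8, np.float64(0.9), np.float64(-1.2)), (106.4, np.float64(0.6), np.float64(-0.9)), (106.0, np.float64(2.4), np.float64(-1.6)), (105.6, np.float64(3.2), np.float64(-1.7)), (105.2, np.float64(5.3), np.float64(-1.7))] 36.7167 [0.62068406 0.08516369 0.10154607]
```

```bash
python3 - <<'E'
from h import *
d=np.array([np.sin(SY),-np.cos(SY)]); x=.058; y=.1052
ff=lambda:np.mean([arm.read_ft_force() for _ in range(3)],0)
arm.move_gripper(0.5); arm.line_to([*s2w(x,y),.155],.15)
arm.line_to([*s2w(x,.137),.155],.15)
arm.move_gripper(0.0); arm.line_to([*s2w(x,.137),.103],.15)
arm.line_to([*s2w(x,.1285),.103],.08)
f0=ff(); y=.1285; log=[]
while y>.112:
    y-=.0004; arm.line_to([*s2w(x,y),.103],.03)
    f=ff()-f0; fr=-(f[:2]@d); log.append((round(y*1000,1),round(fr,1),round(f[2],1)))
    if fr>3.8: break
print(log,arm.read_time())
arm.line_to([*s2w(x,.140),.103],.1); arm.line_to([*s2w(x,.140),.17],.2)
cw=wristcam(); im=snapshot("wrist"); cv2.imwrite("pics/wr4.png",im); print(arm.read_time(),arm.read_tool_pos())
E
```

```text
[(128.1, np.float64(0.1), np.float64(-0.6)), (127.7, np.float64(-0.3), np.float64(-0.4)), (127.3, np.float64(0.2), np.float64(0.2)), (126.9, np.float64(1.9), np.float64(0.9)), (126.5, np.float64(3.3), np.float64(1.5)), (126.1, np.float64(4.4), np.float64(1.7))] 40.725
41.55 [0.62770963 0.11791271 0.16952267]
```

View pics/wr4.png

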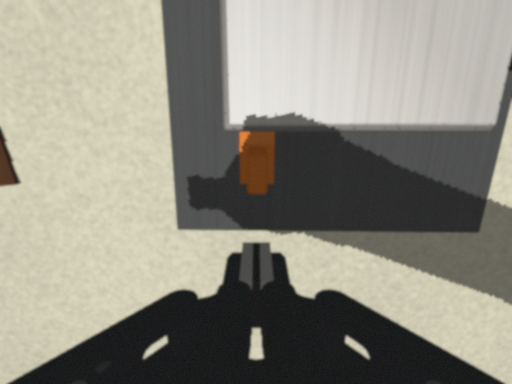

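The wedge sits straight under the corner (about (257,160)) and was firm at 4.4 N. Now I confirm by pressing.

```bash
python3 - <<'E'
from h import *
p=s2w(.058,.060)
arm.line_to([*p,.165],.15)
r=press(p,fmax=6.5,hold=.5); print(r)
arm.line_to([*p,.20],.1)
cw=wristcam(); im=snapshot("wrist"); cv2.imwrite("pics/wr5.png",im)
g=cv2.cvtColor(im,cv2.COLOR_BGR2GRAY); print(arm.read_time(),arm.read_tool_pos())
E
```

```text
(np.float64(0.1328321524947682), np.float64(0.1327389887898186), np.float64(7.120851230274528), [(np.float64(64.9), np.float64(-0.1)), (np.float64(64.1), np.float64(0.7)), (np.float64(63.5), np.float64(0.1)), (np.float64(62.9), np.float64(0.1)), (np.float64(62.4), np.float64(-0.5)), (np.float64(62.0), np.float64(-0.6)), (np.float64(61.5), np.float64(0.1)), (np.float64(61.0), np.float64(-0.0)), (np.float64(60.4), np.float64(0.0)), (np.float64(60.0), np.float64(-1.4)), (np.float64(59.8), np.float64(2.1)), (np.float64(59.8), np.float64(3.9)), (np.float64(59.7), np.float64(7.1)), 'hold 6.3'])
47.35 [0.61016858 0.04059467 0.19921334]
```

```bash
python3 -c "
from station import ticket
print(ticket.finish_job())"
```

```text
the job is handed in; nothing more can be done
None
```

I handed the job in at about 47 s, and the verdict was not shown: the (+x, +y) corner rocked, the wedge is pushed in snug there (4.4 N) and released, and pressing that corner again with about 7 N it stayed firm at 59.7 mm.

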